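# Leak test: bung the catch pot and hold the gauge on its test port

## Task

We are leak-testing the catch pot of the vacuum veneer press. Push the green tapered bung, narrow end down, upright and home into the pot's wide aluminium neck and let go of it; then lift the dial gauge out of its wooden block and hold it upright with its rubber nozzle seated in the red-ringed brass test port, pressing lightly so that the sprung nozzle is pushed in about half of its travel, neither barely touching nor bottomed. Finish while still holding the gauge there for the reading, and do not disturb the glue bottle, the block plane or the sanding block.

Things in the scene. Friction and masses are not known exactly. Their poses are not given: they have to be found in the camera images.
- pot: Grey round catch pot with an aluminium lid (rim about z 98 mm, ringed by bolts standing to 107 mm), bolted to the bench (fixed), 172 mm across its foot flange, 156 mm across the lid; a brass valve and hose barb reach out along its +x to 112 mm from the axis, below the lid (z under 70 mm). Origin: centre of its underside on the bench; z up. Its yaw varies by half a turn.
- neck (a point): Centre of the mouth of the wide aluminium neck, 128 mm above the bench, 42 mm from the pot's axis along its +y. Round bore 30 mm across and 30 mm deep, rim 46 mm across, standing 30 mm above the lid. z up.
- port (a point): Centre of the mouth of the brass test port with the red ring round it, 128 mm above the bench, 42 mm from the pot's axis along its -y (84 mm from the neck). Round bore 18 mm across and 30 mm deep, rim 29 mm across, red ring 39 mm across at 5 to 17 mm below the mouth. z up.
- bung: Loose green tapered bung standing on the bench, 58 mm high, 50 g: round foot 22 mm across, widening to 34 mm at 30 mm above the foot, above that a round ribbed grip 32 mm across (30 to 58 mm above the foot). Origin: centre of the foot; z along its axis, up. Home in the neck its foot lies about 21 mm below the mouth.
- stand: Wooden block 84 x 84 x 62 mm, fixed, with an upright square through-hole 32 mm wide in the middle, in which the gauge stands. Origin: centre of its underside.
- gauge: Loose press-on dial gauge, upright, round about z, about 240 g. Origin: on the axis at the tip of the nozzle when fully out. Black booted case 52 mm across, 58 to 98 mm above the origin, white dial on top (grasp the case from above, any yaw); brass fitting 38 to 58 mm; then the nozzle. In the block the case rests on its top, origin 4 mm over the bench; lift 60 mm to clear it.
- nozzle_tip (a point): Centre of the lower end of the gauge's black rubber nozzle, a cone 10 mm across at the tip, 24 mm across at 24 mm above the tip; moves with the nozzle. Seated in the port the tip lies about 15 mm below the mouth.
- nozzle (a joint): How far the sprung nozzle is pushed up into the gauge, m: 0 fully out, 0.010 bottomed. The spring takes 2 N to start and 1 N more for each mm (about 7 N at half travel); the gauge's own weight of 2.4 N pushes it in less than 1 mm.
- glue: Bystander: squeeze bottle of wood glue, 64 mm across, 225 mm high, loose, to be left alone. Origin: centre of its underside.
- plane: Bystander: small block plane lying on its sole, 46 x 160 x 40 mm, loose, to be left alone. Origin: centre of its underside.
- sander: Bystander: cork sanding block, 65 x 112 x 35 mm, loose, to be left alone. Origin: centre of its underside.
Not all that is in view belongs to the job. There is more than one size of the gauge; the one meant has the size given above.

How it is judged (in metres and radians):
On the way, in this order (a step that is already met when the one before it is completed fails the run):
1. the bung is home in the wide neck, upright, and let go (horizontal distance between bung and neck below 0.004 m and z of bung in the frame of neck below -0.016 m and angle between bung's own z axis and vertical below 0.12 rad and contact force between the fingers and bung below 0.1 N), for 0.2 s.
2. the gauge, clear of its block, is held with its nozzle pressed into the test port (horizontal distance between nozzle_tip and port below 0.004 m and z of nozzle_tip in the frame of port below -0.009 m and value of joint nozzle above 0.0025 m and contact force between the fingers and gauge above 2 N), for 0.2 s.
At the end, for the whole second after the job is handed in: Bung untouched in the wide neck: within 4 mm of its axis, foot 16 mm or more below the mouth, tilt under 7 deg. Fingers hold the gauge still, tilt under 6 deg, nozzle tip within 4 mm of the port axis and 9 mm or more deep, pushed in 2.5 to 8.5 of 10 mm, 3 to 20 N on the pot (all of step 1 and all of step 2 and contact force between the arm and bung below 0.1 N and angle between gauge's own z axis and vertical below 0.1 rad and value of joint nozzle below 0.0085 m and contact force between gauge and pot between 3 and 20 N and linear speed of gauge below 0.02 m/s); the arm keeps its last pose, push and grip.
It fails at once if the glue bottle, the block plane or the sanding block is disturbed (moved over 25 mm, or the bottle tipped) (distance of any of glue, plane, sander from where it was at the start of the episode above 0.025 m or angle between glue's own z axis and vertical above 0.3 rad).
It fails at once if the gauge is rammed against the pot with over 25 N (contact force between gauge and pot above 25 N).
It also fails if it takes over 72 s, if anything falls off the work surface, if the arm or the gripper's body presses on something with over 40 N, if the wrist force passes 120 N, or if a joint passes its speed limit or range.

## Robot

A 7-joint arm with a two-finger parallel gripper is mounted at the origin on the work surface; the furniture and walls round the work are solid. World frame = base frame: x ahead of the robot, y to its left, z up, the work surface at z = 0. Lengths are in m, angles in degrees, forces in N, time in s.
With the tool pointing down it reaches from about 0.35 to 0.775 m from the base axis. Payload 3.1 kg.
Tool frame: the origin (TCP) lies on the centre line of the jaws, within the pads' length; the fingertips stand 17 mm ahead of it and the grasp point (between the pads) lies 2 mm behind it (robot.tip_reach is the distance from the TCP to the fingertips, in m); z points along the fingers, y is the line along which they close (so a half turn about z gives the same grasp; the last joint's range is limited). The gripper opens to 85 mm and grips with 20 to 120 N. Pads are 22 mm wide; open, the fingers measure 114 mm over their backs; the gripper's body (76 mm by 85 mm) begins 54 mm behind the grasp point. The pads swing forward as they close: fully open they stand 13 mm farther back than shut.
Start: joints at [60.865, 17.813, 0.802, 86.603, -0.252, 75.585, -1.558], TCP at [0.248, -0.491, 0.248] pointing down, gripper open.
Joint ranges: [-154.91, 154.91], [-16.99, 109.72], [-72.82, 74.43], [7.12, 147.25], [-82.49, 262.49], [11.32, 116.49], [-174.64, 174.64]. Speed limits (degrees/s): [159.86, 159.86, 180, 180, 180, 180, 180].

## Interface

Orientations are given as [roll, pitch, yaw] about the fixed x, y, z axes, in that order (R = Rz(yaw) Ry(pitch) Rx(roll)).
In Python, from station import robot, fingers, vision, workorder, recognise gives the robot as it stands. Calls block until the motion is done:
- robot.move_to(position, orientation): joint-space move of the TCP to a pose.
- robot.line_to(position, orientation=None, velocity=0.15, f_stop=None): straight line of the TCP; orientation=None keeps the orientation; velocity is the mean speed in m/s. With f_stop (N) it stops when the force on the tool has changed by that much, and returns True; else False.
- robot.move_j(angles): joint-space move.
- fingers.gripper_to(opening, force=None): opening from 0.0 (shut) to 1.0 (fully open); force is the grip in N (None keeps the last); returns when the fingers have stopped.
- robot.pause(seconds).
- robot.inverse_kinematics(position, orientation): joint angles nearest the present ones, or None.
- vision.grab_frame(name): name is "scene" or "top" or "wrist"; returns the picture (420x560x3 uint8, red, green, blue); there is no depth.
- vision.calibration(name): a dict with "mtx" (3x3 intrinsics, pixels), "extrinsics" (4x4, takes a point from world to camera coordinates); the wrist camera has in their place "T_tool_cam" (4x4, takes a point from camera to tool coordinates, whose origin is the TCP and whose axes are the flange's). Camera axes: x right, y up, looking along -z (the intrinsics and any distortion apply to the point x, -y, -z); pixel columns grow to the right and rows downward; lengths in m; the calibration is good to about 2 mm. A picture is of the moment at which its call begins: read the wrist's pose just before it. calibration takes no time and is no camera call.
A pose or a line that the arm cannot do raises robot.PlanningError and nothing moves.
- workorder.close_job(): hands the job in; it is judged then, once.
Trained networks look in the newest picture that a camera, given by its name, has taken for a name from the list of things; names that differ only in an ending like _2 or _b are one class to them, and where a whole thing is asked for, a point or a joint stands for the part that bears it (a point fixed in the world has none). Each returns a list of dicts, best first, with "p" (0 to 1); they miss things now and then, are a little off and sometimes report something else, mostly with a low value. They report only what shows in the picture. A call takes as long as a camera call. They do not tell look-alikes from the thing itself.
- recognise(label, camera): "rect" ([centre column, centre row, width, height] in pixels, round what is visible of it).
Readings, each from a call of its own:
- robot.current_time_s(): time.
- robot.current_joint_positions(): joint angles.
- robot.current_dq(): joint speeds.
- robot.current_joint_torque(): joint torques, N m.
- robot.current_tool_pos(): TCP position.
- robot.current_eef_rot(): TCP orientation.
- robot.current_contact_force(): force on the tool from outside, world axes, zero at the start.
- robot.current_torque(): the same for the moment, N m.
- robot.current_finger_gap(): opening from 0.0 (shut) to 1.0 (fully open).
- robot.current_gripper_force(): force on a finger pad.
Only numpy, scipy, OpenCV 4.12 (cv2) and the standard library are available. Lean on these libraries where they do the work, as an engineer would, in place of code of your own. Each camera call takes 0.05 s, during which the arm holds its last target. There are 200 camera calls.

## Working session

There is one attempt and no reset: what is moved stays moved. The work goes in short steps, each a Python script; the robot and the scene stay as the last script left them, time stands still between calls to the robot, and variables do not carry over. Pictures are saved under pics/ and viewed, at most 10 in all, crops included, and the job is handed in when it is done.

```bash
mkdir -p pics; ls; cat > h.py <<'E'
import numpy as np, cv2
from station import robot, fingers, vision, workorder, recognise
def save(im,n): cv2.imwrite('pics/'+n, cv2.cvtColor(im,cv2.COLOR_RGB2BGR))
def ray(name,u,v,T=None):
    c=vision.calibration(name); K=np.array(c['mtx'])
    d=np.linalg.inv(K)@[u,v,1]; d=d*[1,-1,-1]
    if name=='wrist': M=T@np.array(c['T_tool_cam'])
    else: M=np.linalg.inv(np.array(c['extrinsics']))
    return M[:3,3], M[:3,:3]@d
def at_z(name,u,v,z,T=None):
    o,d=ray(name,u,v,T); return o+d*(z-o[2])/d[2]
def toolT():
    from scipy.spatial.transform import Rotation as R
    T=np.eye(4); T[:3,3]=robot.current_tool_pos(); T[:3,:3]=R.from_euler('xyz',robot.current_eef_rot(),degrees=True).as_matrix(); return T
E
python3 - <<'E'
from h import *
print(robot.current_eef_rot(), robot.current_tool_pos())
ims=[]
for n in ('top','scene'):
    im=vision.grab_frame(n); save(im,n+'0.png'); 
    c=vision.calibration(n); print(n,{k:np.round(v,3).tolist() for k,v in c.items()})
    for l in ('pot','neck','port','bung','stand','gauge','nozzle_tip','glue','plane','sander'):
        try: print(n,l,[(round(r['p'],2),np.round(r['rect']).tolist()) for r in recognise(l,n)])
        except Exception as e: print(l,e)
c=vision.calibration('wrist');print({k:np.round(v,3).tolist() for k,v in c.items()})
E
```

```text
pics
[-1.79862705e+02  6.16719989e-03  2.67520641e+01] [ 0.24720839 -0.49052002  0.24720792]
top {'mtx': [[435.488, 0.0, 281.261], [0.0, 435.488, 209.674], [0.0, 0.0, 1.0]], 'extrinsics': [[-0.024, -1.0, -0.018, -0.016], [0.994, -0.026, 0.102, -0.498], [-0.102, -0.015, 0.995, -1.309], [0.0, 0.0, 0.0, 1.0]]}
top pot [(0.95, [384.0, 200.0, 63.0, 58.0]), (0.19, [193.0, 271.0, 39.0, 22.0])]
top neck [(0.62, [383.0, 201.0, 66.0, 57.0])]
top port [(0.81, [386.0, 203.0, 64.0, 64.0])]
top bung [(0.61, [184.0, 170.0, 12.0, 10.0])]
top stand [(0.85, [176.0, 229.0, 40.0, 36.0]), (0.52, [194.0, 268.0, 39.0, 28.0])]
top gauge [(0.56, [169.0, 310.0, 28.0, 32.0]), (0.55, [171.0, 228.0, 20.0, 18.0]), (0.19, [288.0, 115.0, 22.0, 32.0])]
top nozzle_tip [(0.21, [288.0, 114.0, 16.0, 34.0])]
top glue [(0.75, [289.0, 116.0, 16.0, 35.0])]
top plane [(0.9, [233.0, 128.0, 39.0, 47.0])]
top sander [(0.67, [383.0, 200.0, 63.0, 56.0]), (0.64, [195.0, 271.0, 45.0, 28.0])]
scene {'mtx': [[476.412, 0.0, 277.37], [0.0, 476.412, 205.404], [0.0, 0.0, 1.0]], 'extrinsics': [[-0.455, -0.89, -0.007, 0.198], [0.465, -0.244, 0.851, -0.316], [-0.759, 0.384, 0.525, -1.077], [0.0, 0.0, 0.0, 1.0]]}
scene pot [(0.84, [354.0, 191.0, 50.0, 57.0])]
scene neck [(0.69, [356.0, 190.0, 46.0, 52.0])]
scene port [(0.71, [355.0, 193.0, 52.0, 56.0])]
scene bung [(0.57, [167.0, 225.0, 11.0, 18.0])]
scene stand [(0.76, [178.0, 262.0, 34.0, 39.0])]
scene gauge [(0.94, [176.0, 246.0, 18.0, 21.0]), (0.69, [208.0, 303.0, 38.0, 59.0])]
scene nozzle_tip [(0.43, [210.0, 319.0, 11.0, 17.0])]
scene glue [(0.87, [247.0, 161.0, 16.0, 64.0])]
scene plane [(0.87, [200.0, 198.0, 18.0, 34.0])]
scene sander [(0.88, [225.0, 285.0, 24.0, 24.0])]
{'mtx': [[337.936, 0.0, 280.877], [0.0, 337.936, 209.753], [0.0, 0.0, 1.0]], 'T_tool_cam': [[-0.0, 0.946, 0.323, 0.083], [1.0, 0.0, 0.0, -0.001], [0.0, 0.323, -0.946, -0.126], [0.0, 0.0, 0.0, 1.0]]}
```

```bash
python3 - <<'E'
import cv2
a=cv2.imread('pics/top0.png'); b=a[90:340,140:430]; cv2.imwrite('pics/top0c.png',cv2.resize(b,None,fx=2.4,fy=2.4,interpolation=cv2.INTER_CUBIC))
from h import *
for n,u,v,z in [('pot',384,200,.1),('bung',184,170,.058),('stand',176,229,.062),('gauge?',169,310,.09),('gauge',171,228,.1),('glue',289,116,.2),('plane',233,128,.03),('sander',195,271,.035)]: print(n,at_z('top',u,v,z).round(3))
for n,u,v,z in [('bung',167,225,.03),('gauge',176,246,.085),('g2',208,303,.06),('sander',225,285,.02),('glue',247,161,.11)]: print('scene',n,at_z('scene',u,v,z).round(3))
E
```

```text
pot [ 0.51  -0.327  0.1  ]
bung [0.623 0.262 0.058]
stand [0.444 0.285 0.062]
gauge? [0.211 0.298 0.09 ]
gauge [0.445 0.29  0.1  ]
glue [ 0.735 -0.059  0.2  ]
plane [0.757 0.115 0.03 ]
sander [0.318 0.235 0.035]
scene bung [0.64  0.271 0.03 ]
scene gauge [0.448 0.294 0.085]
scene g2 [0.231 0.286 0.06 ]
scene sander [0.315 0.213 0.02 ]
scene glue [ 0.775 -0.057  0.11 ]
```

View pics/top0c.png

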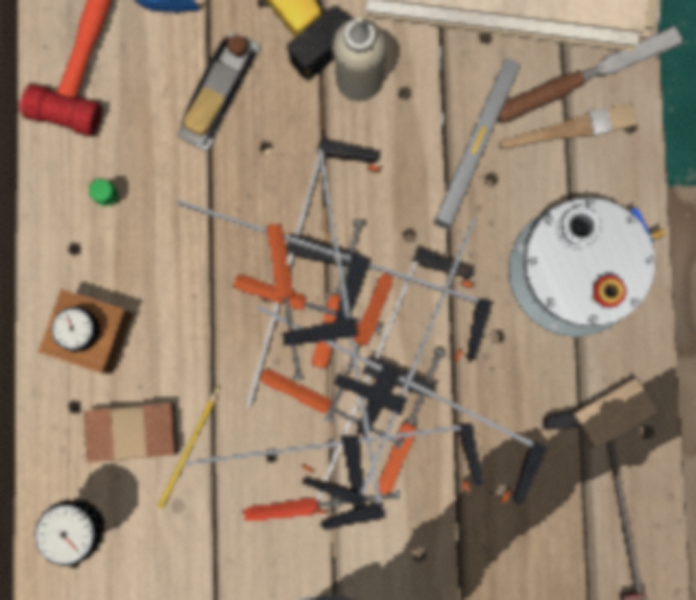

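View pics/scene0.png

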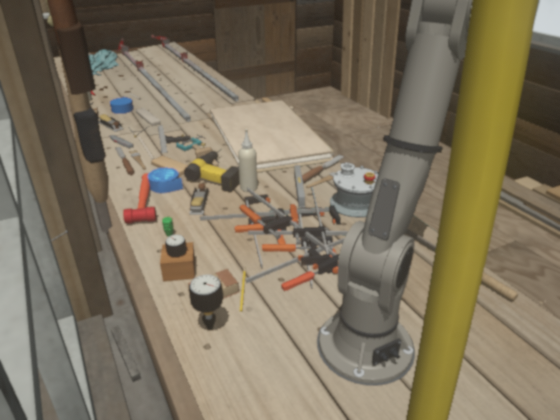

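```bash
python3 - <<'E'
from h import *
nk=at_z('top',381.7,184.2,.128);pt=at_z('top',393.8,211.3,.128);print(nk,pt,np.linalg.norm(nk-pt))
m=(nk+pt)/2
def look(p,name,yaws,lab,z=.3):
    for y in yaws:
        q=robot.inverse_kinematics([p[0],p[1],z],[180,0,y])
        print(y,None if q is None else np.round(q))
        if q is not None: break
    robot.move_to([p[0],p[1],z],[180,0,y]); T=toolT(); im=vision.grab_frame('wrist'); save(im,name+'.png'); np.save(name+'T.npy',T)
    for l in lab: print(l,[(round(r['p'],2),np.round(r['rect']).tolist()) for r in recognise(l,'wrist')])
look(m,'wpot',[55,35,80],['neck','port','pot'])
print(robot.current_time_s())
E
```

```text
[ 0.55205926 -0.31674967  0.128     ] [ 0.47411669 -0.34694193  0.128     ] 0.08358597958262512
55 [ 39.  25. -12.  70.   5.  86.  -7.]
neck [(0.94, [287.0, 169.0, 166.0, 164.0])]
port [(0.7, [286.0, 171.0, 164.0, 160.0])]
pot [(0.56, [286.0, 167.0, 168.0, 162.0])]
2.5
```

View pics/wpot.png

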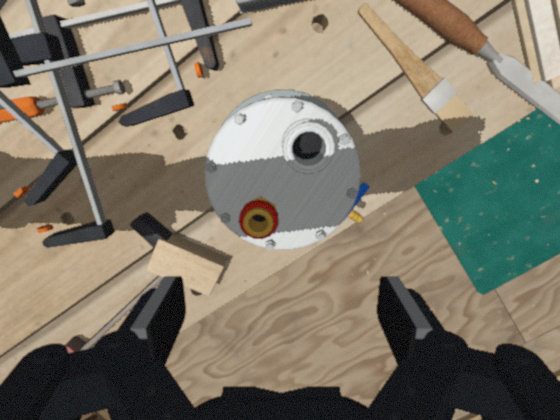

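The wrist view shows the pot at (284,170), the neck near (308,145), and the red-ringed port near (259,218). I'll enlarge it for a precise fix.

```bash
ls *.npy; python3 - <<'E'
from h import *
T=np.load('wpotT.npy'); im=cv2.imread('pics/wpot.png')
c=vision.calibration('wrist');K=np.array(c['mtx']);Mi=np.linalg.inv(T@np.array(c['T_tool_cam']))
def proj(p):
    q=Mi@np.append(p,1); q=K@[q[0],-q[1],-q[2]]; return q[:2]/q[2]
s=5; x0,y0=225,110
b=cv2.resize(im[y0:y0+140,x0:x0+130],None,fx=s,fy=s,interpolation=cv2.INTER_CUBIC)
b=cv2.resize(b,(0,0),fx=.85,fy=.85); s*=.85
nk=at_z('wrist',308,145,.128,T);pt=at_z('wrist',259,218,.128,T); print(nk,pt,np.linalg.norm(nk-pt))
t=np.linspace(0,2*np.pi,60)
for p,R in((nk,[.023,.015]),(pt,[.0145,.009])):
    for r in R:
        pts=np.array([(proj(p+[r*np.cos(a),r*np.sin(a),0])+.5-[x0,y0])*s for a in t])
        cv2.polylines(b,[pts.astype(np.int32)],True,(255,0,255),1)
cv2.imwrite('pics/potc.png',b)
E
```

```text
wpotT.npy
[ 0.55330617 -0.3136261   0.128     ] [ 0.47803069 -0.34360732  0.128     ] 0.08102636350111124
```

View pics/potc.png

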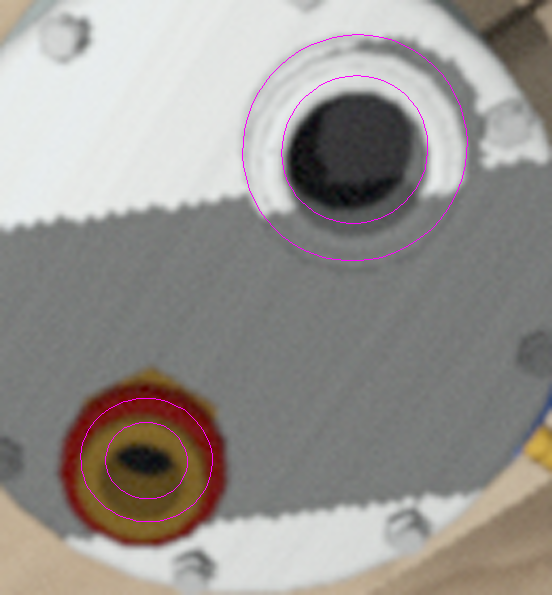

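```bash
python3 - <<'E'
from h import *
T=np.load('wpotT.npy')
for a in((308,145.8),(308.3,146.4),(259,220.8),(258.8,220)): print(at_z('wrist',*a,.128,T))
# hsv fit of brass region
im=cv2.imread('pics/wpot.png'); h=cv2.cvtColor(im,cv2.COLOR_BGR2HSV)[180:260,225:300]
red=((h[...,0]<8)|(h[...,0]>172))&(h[...,1]>150); br=(h[...,0]>14)&(h[...,0]<30)&(h[...,1]>120)
for m in(red,br):
    m=m.astype(np.uint8); n,l,st,ce=cv2.connectedComponentsWithStats(m); i=1+st[1:,4].argmax()
    cs=np.argwhere(l==i)[:,::-1].astype(np.float32); print(st[i],cv2.minEnclosingCircle(cs), np.array(cv2.minEnclosingCircle(cs)[0])+[225,180])
def look(p,name,yaws,lab,z=.25):
    for y in yaws:
        q=robot.inverse_kinematics([p[0],p[1],z],[180,0,y])
        print(y,None if q is None else np.round(q))
        if q is not None: break
    robot.move_to([p[0],p[1],z],[180,0,y]); T=toolT(); im=vision.grab_frame('wrist'); save(im,name+'.png'); np.save(name+'T.npy',T)
    for l in lab: print(l,[(round(r['p'],2),np.round(r['rect'],1).tolist()) for r in recognise(l,'wrist')])
look([.445,.285],'wg',[125],['gauge','stand'])
print(robot.current_time_s())
look([.62,.25],'wb',[100,115,80],['bung'])
print(robot.current_time_s())
a=cv2.imread('pics/wg.png');b=cv2.imread('pics/wb.png')
cv2.imwrite('pics/two.png',cv2.resize(np.vstack([a[:300],b[:300]]),None,fx=1,fy=1))
E
```

```text
[ 0.55292112 -0.31420234  0.128     ]
[ 0.55284593 -0.31478626  0.128     ]
[ 0.47636141 -0.3458669   0.128     ]
[ 0.47668579 -0.34511157  0.128     ]
[ 15  21  38  35 357] ((33.32670974731445, 39.04525375366211), 19.122297286987305) [258.32670975 219.04525375]
[ 18  28  30  29 617] ((32.86206817626953, 42.0), 14.996136665344238) [257.86206818 222.        ]
125 [  2.  22. -49.  88.  16.  77. -14.]
gauge [(0.96, [291.1, 185.4, 62.0, 64.5]), (0.76, [49.3, 31.5, 98.6, 59.6])]
stand [(0.61, [289.1, 174.6, 124.6, 119.1])]
4.875
100 [ -3.  37. -38.  64.  22.  86. -27.]
bung [(0.7, [292.9, 161.4, 34.9, 36.3])]
5.7167
```

View pics/two.png

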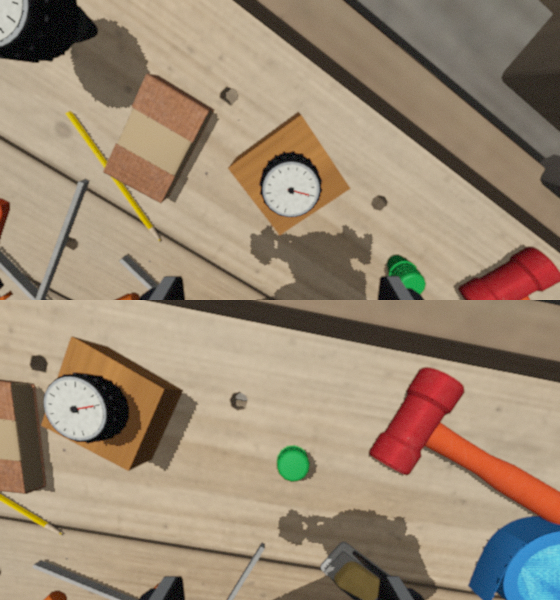

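The upper picture has the gauge dial centred near (291,189) in its block. In the lower one the bung top is near (293,162), with the mallet about 75 mm to its right, so the jaws have room.

```bash
python3 - <<'E'
from h import *
T=np.load('wbT.npy'); b=at_z('wrist',293,162.3,.058,T); g=at_z('wrist',291,189,.102,np.load('wgT.npy')); print(b,g)
fingers.gripper_to(.7,40)
o=[180,0,100]
robot.move_to([b[0],b[1],.13],o)
print(robot.line_to([b[0],b[1],.048],velocity=.08,f_stop=10), robot.current_tool_pos())
fingers.gripper_to(0,40); print(robot.current_finger_gap(),robot.current_gripper_force())
robot.line_to([b[0],b[1],.25])
robot.move_to([.5534,-.3143,.27],[180,0,55])
save(vision.grab_frame('wrist'),'held.png')
print(robot.current_tool_pos(),robot.current_finger_gap(),robot.current_contact_force(),robot.current_time_s())
E
```

```text
[0.6252718  0.27594235 0.058     ] [0.44767739 0.29529587 0.102     ]
False [0.62576453 0.27634718 0.04881691]
0.3549960200379711 39.76973808312323
[ 0.55438593 -0.31234925  0.26998256] 0.358372081768669 [ 0.29739827 -0.29139555 -0.38197371] 11.8833
```

View pics/held.png

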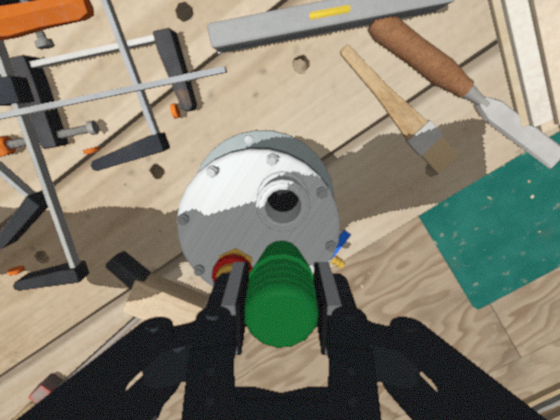

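The bung is held upright, with its foot near (282,250) and the neck mouth below at about (283,201). I'll insert it.

```bash
python3 - <<'E'
from h import *
T=toolT(); print(T[:3,3],robot.current_eef_rot(), at_z('wrist',283,200.5,.128,T))
c=vision.calibration('wrist');K=np.array(c['mtx']);Mi=np.linalg.inv(np.array(c['T_tool_cam']))
for x in((0,0,.048,1),(.011,0,.048,1),(0,0,-.010,1)):
    q=Mi@np.array(x); q=K@[q[0],-q[1],-q[2]]; print(x,q[:2]/q[2])
p=np.array([.5534,-.3143])
robot.line_to([*p,.185],velocity=.1); robot.pause(.3); print(robot.current_tool_pos(), robot.current_contact_force())
save(vision.grab_frame('wrist'),'h2.png')
s=robot.line_to([*p,.148],velocity=.02,f_stop=20)
print(s,robot.current_tool_pos(), robot.current_contact_force(),robot.current_torque(),robot.current_time_s())
E
```

```text
[ 0.55438593 -0.31234925  0.26998256] [-1.79988626e+02 -6.65290526e-02  5.51850350e+01] [ 0.55514096 -0.3125193   0.128     ]
(0, 0, 0.048, 1) [282.61748082 250.06299126]
(0.011, 0, 0.048, 1) [282.64872616 232.08880057]
(0, 0, -0.01, 1) [283.27212005 312.71535835]
[ 0.55362143 -0.31438923  0.18550913] [ 0.7163623   0.24693228 -0.0128067 ]
True [ 0.5553779  -0.31321674  0.15439282] [-0.31919307  0.6259357   3.76279431] [0.02622804 0.09998185 0.0002038 ] 14.8417
```

```bash
python3 - <<'E'
from h import *
fingers.gripper_to(.7); robot.pause(.2)
p=robot.current_tool_pos(); print(p)
robot.line_to([p[0],p[1],.23],velocity=.15)
robot.move_to([.515,-.33,.30],[180,0,55]); robot.pause(.2)
T=toolT(); np.save('w3T.npy',T); im=vision.grab_frame('wrist'); save(im,'w3.png')
b=[(r['p'],np.round(r['rect'],1).tolist()) for r in recognise('bung','wrist')]; print(b,T[:3,3])
i=cv2.imread('pics/w3.png')[110:260,200:360]; cv2.imwrite('pics/w3c.png',cv2.resize(i,None,fx=4,fy=4,interpolation=cv2.INTER_CUBIC))
h=cv2.cvtColor(i,cv2.COLOR_BGR2HSV)
for m in(((h[...,0]<8)|(h[...,0]>172))&(h[...,1]>150),(h[...,0]>14)&(h[...,0]<30)&(h[...,1]>120)&(np.arange(160)<100)):
    n,l,st,ce=cv2.connectedComponentsWithStats(m.astype(np.uint8)); k=1+st[1:,4].argmax(); c,r=cv2.minEnclosingCircle(np.argwhere(l==k)[:,::-1].astype(np.float32)); print(np.array(c)+[200,110],r)
print(robot.current_time_s())
E
```

```text
[ 0.55595134 -0.31215657  0.15362607]
[(0.89, [310.6, 162.0, 41.4, 45.2])] [ 0.51467122 -0.32900108  0.29778348]
[258.97459793 226.10427856] 19.164411544799805
[258.48089218 229.09235382] 14.807494163513184
16.8167
```

View pics/w3c.png

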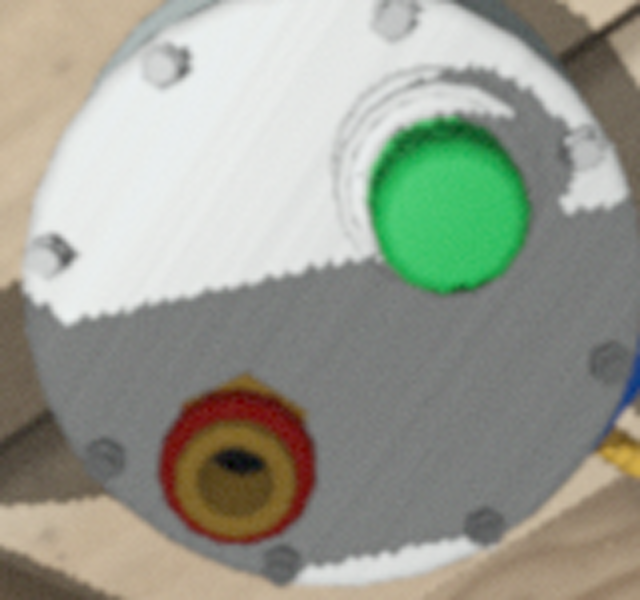

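The bung sits home in the neck, its top at about (312,162). The port mouth is at about (259,229).

```bash
python3 - <<'E'
from h import *
T=np.load('w3T.npy'); b=at_z('wrist',311.8,162.2,.165,T); q=at_z('wrist',259,229.2,.128,T); print(b,q,np.linalg.norm((b-q)[:2]))
g=[.4477,.2953]
fingers.gripper_to(.95,50)
robot.move_to([*g,.21],[180,0,125]); robot.pause(.2)
T=toolT(); save(vision.grab_frame('wrist'),'wg2.png'); print(T[:3,3],[(r['p'],np.round(r['rect'],1).tolist()) for r in recognise('gauge','wrist')])
a=cv2.imread('pics/wg2.png');hh=cv2.cvtColor(a,cv2.COLOR_BGR2HSV)[140:330,180:400]
m=((hh[...,2]>170)&(hh[...,1]<50)).astype(np.uint8); n,l,st,ce=cv2.connectedComponentsWithStats(m); k=1+st[1:,4].argmax(); c,r=cv2.minEnclosingCircle(np.argwhere(l==k)[:,::-1].astype(np.float32)); c=np.array(c)+[180,140]; print(st[k],c,r, at_z('wrist',*c,.101,T))
print(robot.current_time_s())
E
```

```text
[ 0.55236848 -0.31391336  0.165     ] [ 0.47525275 -0.34640791  0.128     ] 0.08368232471114304
[0.44829586 0.29464759 0.20995417] [(0.98, [279.6, 207.9, 73.5, 76.8]), (0.93, [35.1, 34.9, 67.7, 66.8]), (0.67, [136.4, 151.7, 122.8, 139.2])]
[  71   46   61   57 2583] [280.88983154 214.        ] 30.25935173034668 [0.44764431 0.29520109 0.101     ]
19.7333
```

View pics/wg2.png

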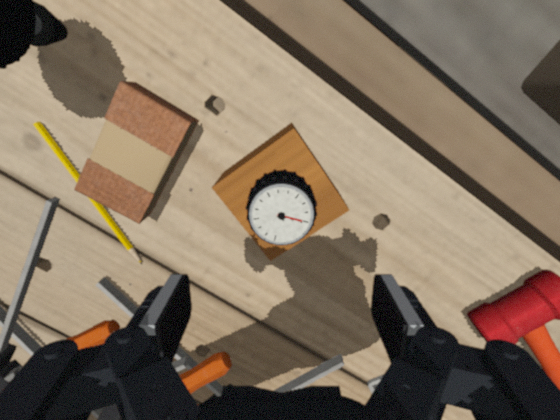

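```bash
python3 - <<'E'
from h import *
g=[.4476,.2952]
robot.line_to([*g,.0865],velocity=.1,f_stop=10); print(robot.current_tool_pos())
fingers.gripper_to(0,60); print(robot.current_finger_gap(),robot.current_gripper_force())
robot.line_to([*g,.30],velocity=.2)
p=[.4755,-.3463]
robot.move_to([*p,.28],[180,0,40]); robot.pause(.3)
T=toolT(); np.save('w4T.npy',T); save(vision.grab_frame('wrist'),'w4.png')
print(T[:3,3],robot.current_eef_rot(),robot.current_finger_gap(),robot.current_contact_force(),robot.current_time_s())
E
```

```text
[0.44800966 0.29568023 0.08720332]
0.5889629602994927 62.82210531877354
[ 0.47577816 -0.34585577  0.28007709] [-1.79999119e+02 -2.17184915e-04  4.00310007e+01] 0.5859160391802242 [ 0.62750988  0.02350941 -3.18598304] 25.3583
```

View pics/w4.png

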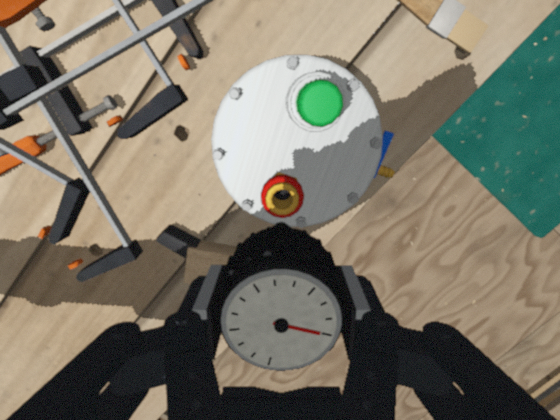

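The gauge is held centred and upright, with its dial at (281,320). The port mouth is ahead at about (283,198). Now I'll lower it slowly with force checks.

```bash
python3 - <<'E'
from h import *
print(at_z('wrist',283,198,.128,np.load('w4T.npy')))
p=[.4755,-.3463]
robot.line_to([*p,.215],velocity=.1); robot.pause(.4)
print(robot.current_tool_pos()); f0=np.mean([robot.current_contact_force() for _ in range(5)],0); print(f0)
z=.215; c=None
while z>.188:
    z-=.002; s=robot.line_to([*p,z],velocity=.02,f_stop=12); robot.pause(.1)
    f=np.array(robot.current_contact_force())-f0; t=robot.current_tool_pos(); print(round(z,4),np.round(t,4),f.round(2),s)
    if s or f[2]>5.5 or np.hypot(f[0],f[1])>6: break
print(robot.current_time_s())
E
```

```text
[ 0.47551767 -0.34714946  0.128     ]
[ 0.47563408 -0.34637428  0.21530638]
[ 0.03797965  0.43231491 -2.07915529]
0.213 [ 0.4754 -0.3463  0.2129] [-0.68 -0.62 -0.22] False
0.211 [ 0.4755 -0.3463  0.2109] [-0.25 -0.52 -0.27] False
0.209 [ 0.4755 -0.3463  0.209 ] [ 1.68 -0.1   0.  ] False
0.207 [ 0.4755 -0.3463  0.207 ] [ 0.08 -0.96  0.22] False
0.205 [ 0.4755 -0.3463  0.205 ] [-0.57 -0.49  0.34] False
0.203 [ 0.4755 -0.3463  0.203 ] [ 0.19 -1.04 -0.42] False
0.201 [ 0.4755 -0.3463  0.201 ] [ 0.13 -0.74 -0.25] False
0.199 [ 0.4755 -0.3464  0.199 ] [-0.33 -1.32 -0.56] False
0.197 [ 0.4756 -0.3468  0.197 ] [ 0.76 -1.53 -0.82] False
0.195 [ 0.4757 -0.3468  0.1955] [-0.04 -2.39  2.98] False
0.193 [ 0.4757 -0.3468  0.1934] [-0.14 -2.69  4.61] False
0.191 [ 0.4757 -0.3468  0.1914] [-0.36 -4.12  7.56] False
30.7583
```

```bash
python3 - <<'E'
from h import *
robot.line_to([.4756,-.3471,.191],velocity=.02); robot.pause(.8)
for _ in range(3): print(robot.current_tool_pos(),np.round(robot.current_contact_force(),2),robot.current_gripper_force()); robot.pause(.1)
T=toolT(); save(vision.grab_frame('wrist'),'w5.png'); save(vision.grab_frame('scene'),'s5.png')
a=cv2.imread('pics/w5.png'); b=cv2.resize(cv2.imread('pics/s5.png')[120:260,280:440],(480,420)); cv2.imwrite('pics/end.png',np.hstack([a[:,120:430],b]))
print(recognise('bung','wrist'))
E
```

```text
[ 0.47564892 -0.34699978  0.19098147] [-0.31 -1.25  4.41] 63.20937112206593
[ 0.47568303 -0.34697859  0.19099879] [-0.29 -1.63  4.19] 63.209330420941114
[ 0.47565553 -0.34700495  0.19102862] [ 0.19 -2.04  3.94] 63.209354993887246
[{'rect': [336.9, 103.7, 77.5, 75.7], 'p': 0.6}]
```

View pics/end.png

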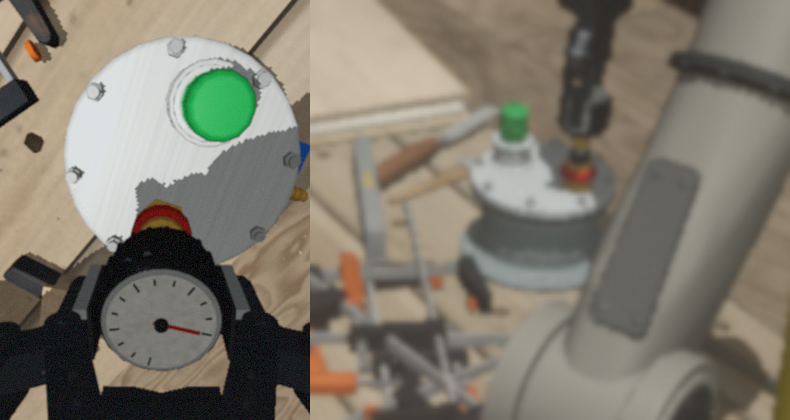

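The bung is clear of the arm in the neck, and the gauge is upright in the red-ringed port with the spring loaded at about 6–7 N. I'll hand it in.

```bash
python3 - <<'E'
from h import *
robot.line_to([.4756,-.3471,.1903],velocity=.02); robot.pause(.6)
print(robot.current_contact_force(),robot.current_time_s(),workorder.close_job())
E
```

```text
the job is handed in; nothing more can be done
[-1.06571448 -2.29199253  5.53358096] 33.1083 None
```

The job is handed in at 33 s of the 72 s allowed, with no verdict returned: the bung is home and released in the wide neck, and the gauge is held upright in the red-ringed port at about 7.6 N, an estimated half of the nozzle's travel.

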